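# Fetch the spacer sleeve from the parts carousel

## Task

Turn the parts carousel by the bar knob on top until the tall plain round sleeve stands at the pointer, in the front gap of the wire guard. Then lift the sleeve out through the gap and stand it upright in the empty compartment of the kit tray.

Things in the scene. Friction and masses are not known exactly. Their poses are not given: they have to be found in the camera images.
- knob (a point): Black bar knob on the carousel's vertical axis: 50 long, 14 thick, 40 high, from 125 to 165 mm above the table; pinch it across the 14 mm. The point is its centre, on the axis; x runs along the bar, y across, z up. It turns with the wheel, freely either way against about 0.1 N m of friction, and stays where left. The sleeve starts 45 to 75 degrees to one side of the front gap.
- sleeve_center (a point): Plain round steel sleeve, 36 mm outside, 22 mm bore, 60 mm high, about 0.3 kg, upright in one of six bays (strips 5 mm high between) on the wheel's deck, whose top is 30 mm above the table; bay centres are 95 mm off the axis. The point is its centre, 30 mm above its foot; z is its axis. Not wanted: a hexagonal long nut nearly as tall, a flanged bush, a flat collar, a low big nut.
- front (a point): Fixed point where the sleeve's centre comes when its bay is at the aluminium pointer: 95 mm off the wheel's axis, 60 mm above the table, mid-gap. x points to the axis, z up. A fixed wire guard (top 108 mm high, 69 to 155 mm off the axis) covers the wheel except 45 degrees either side of the pointer; it is open round the knob. The carousel's place and direction vary.
- empty (a point): Centre of the floor of the empty compartment of the fixed aluminium kit tray, 4 mm above the table. The compartment is about 92 by 92 mm inside, its walls 4 mm thick with tops 20 mm above the table. x points to the tray's other compartment, which holds a bolt standing on its head and a washer; z up.
Things that resemble listed ones, but are neither listed nor needed, are in the scene too. What is shaped like the part that bears sleeve_center but purple or yellow is not meant.

How it is judged:
By the outcome, as a careful person would: the job done as asked, in the order asked, and still so for the second after the job is handed in, with the robot touching nothing.
It also fails if it takes over 54 s, if anything falls off the work surface, if the arm or the gripper's body presses on something with over 40 N, if the wrist force passes 120 N, or if a joint passes its speed limit or range.

## Robot

A 6-joint arm with a two-finger parallel gripper is mounted at the origin on the work surface. World frame = base frame: x ahead of the robot, y to its left, z up, the work surface at z = 0. Lengths are in mm, angles in rad, forces in N, time in s.
With the tool pointing down it reaches from about 400 to 925 mm from the base axis. Payload 12.5 kg.
Tool frame: the origin (TCP) lies at the very end of the fingers, on their centre line; the grasp point (between the pads) lies env.grip_point_offset behind it (env.grip_point_offset is the distance from the TCP to the grasp point, in mm); y points along the fingers, z is the direction in which the jaws open and shut, and the axes are right-handed (so a half turn about y gives the same grasp; the last joint's range is limited). The gripper opens to 95 mm and grips with 3 to 60 N. Pads are 20 mm wide; open, the fingers measure 119 mm over their backs; the gripper's body (75 mm by 180 mm) begins 59 mm behind the grasp point.
Start: joints at [-1.281, 0.491, 1.559, -0, 1.092, -0.106], TCP at [240.99, -576.689, 214.661] pointing down, gripper open.
Joint ranges: [-3.1, 3.1], [-0.84, 2.19], [0.05, 2.79], [-1.13, 4.28], [0.06, 2.93], [-2.69, 2.69]. Speed limits (rad/s): [2.22, 2.22, 2.79, 3.14, 3.14, 3.14].

## Interface

Orientations are given as [roll, pitch, yaw] about the fixed x, y, z axes, in that order (R = Rz(yaw) Ry(pitch) Rx(roll)).
In Python, from cell import readout, read_camera, env, nets gives the robot as it stands.
- The arm moves only by the tool apply_moves, never from a script. Its argument "increments" is a list of rows, each a list of 3 entries, a list of its own where there are three numbers: the shift along the tool's x, y, z in cm, then the turn, a rotation vector about the tool's x, y, z in degrees, then the finger opening in cm, from 0 to 9.51. A call has exactly 5 rows; each row shifts and turns the pose as measured when the row begins, along the tool's axes as they then stand; what a row does not reach is not made up. A row lasts 1/8 s, in which the tool goes at most 62.5 mm and 10.7 degrees, less where a joint would pass 70% of its speed; a pose out of reach is approached as far as the arm can. A call with a gripper value outside its range is refused whole. The fingers move at their own pace and stop on an object; the grip force is fixed at half the most. Time passes only in rows, so rows that do not move let the fingers close, or fill a call up. It gives the time, the measured TCP pose, the force and the opening at its end, in the units of the state.
- readout.state(): the state, without advancing time (a new reading comes with each control period).
- read_camera(name): name is "side" or "top" or "wrist"; returns a dict with "img" (384x512x3 uint8, red, green, blue), "vfov" (degrees; the focal length in pixels is half the picture's height over the tangent of half this angle, whatever the lens; pixels are square), "cx", "cy" (the principal point, pixels), "rvec" (rotation vector, rad) and "tvec" (3), from world to camera coordinates, as OpenCV has them; the wrist camera has in their place "mount" (4x4, takes a point from camera to tool coordinates, whose origin is the TCP and whose axes are the tool frame's). Camera axes: x right, y down, z forward; pixel columns grow to the right and rows downward; lengths in mm; the calibration is good to about 2 mm. A picture is of the moment at which its call begins: read the wrist's pose just before it. There is no depth.
- env.job_done(): hands the job in, once; it reports no verdict.
Trained networks look in a picture, given as the dict that the camera call returned (one of the last four; its "shot" number tells which), for a name from the list of things; names that differ only in an ending like _2 or _b are one class to them, and where a whole thing is asked for, a point or a joint stands for the part that bears it (a point fixed in the world has none). Each returns a list of dicts, best first, with "confidence" (0 to 1); they miss things now and then, are a little off and sometimes report something else, mostly with a low value. They report only what shows in the picture. A call takes as long as a camera call. They do not tell look-alikes from the thing itself.
- nets.look_for(picture, thing): "point" ([x, y, z] in mm, in the coordinates of the camera as it stood for that picture, good to about 4 mm: the middle of the surface that is visible of it).
- nets.mark_of(picture, thing): "point" ([x, y, z] in mm, in the coordinates of the camera as it stood for that picture, good to about 4 mm: a listed point, or the origin of a listed thing).
The state is a dict: "t": time; "joints": joint angles; "qvel": joint speeds; "tau": joint torques, N m; "eef_pos": TCP position; "tcp_rot": TCP orientation; "ft_force": force on the tool from outside, world axes, zero at the start; "moment": the same for the moment, N m; "opening": opening from 0.0 (shut) to 1.0 (fully open).
Only numpy, scipy, OpenCV 4.12 (cv2) and the standard library are available. Lean on these libraries where they do the work, as an engineer would, in place of code of your own. Each camera call takes 0.05 s, during which the arm holds its last target. There are 200 camera calls.

## Working session

There is one attempt and no reset: what is moved stays moved. The work goes in short steps, Python scripts to look and compute and a tool call to move; the robot and the scene stay as the last step left them, time stands still between calls to the robot, and variables do not carry over. Pictures are saved under pics/ and viewed, about 8 in all and at most 12, crops included, and the job is handed in when it is done.

Besides the shell and the picture viewer there is one more tool, called after ">>>" by a JSON object that holds its "api" and its "payload", one argument or row to a line. apply_moves: Moves the arm, as the interface text tells. Its arguments: {"type":"object","properties":{"increments":{"type":"array"}},"required":["increments"]}

```bash
ls; mkdir -p pics
cat > h.py <<'E'
import numpy as np, cv2
from scipy.spatial.transform import Rotation as R
from cell import readout, read_camera, env, nets
def shot(n):
    s=readout.state(); p=read_camera(n)
    if 'mount' in p:
        T=np.eye(4);T[:3,:3]=R.from_euler('xyz',s['tcp_rot']).as_matrix();T[:3,3]=s['eef_pos']
        p['W']=T@np.array(p['mount'])
    else:
        A=np.eye(4);A[:3,:3]=cv2.Rodrigues(np.array(p['rvec'],float))[0];A[:3,3]=np.ravel(p['tvec'])
        p['W']=np.linalg.inv(A)
    p['f']=192/np.tan(np.radians(p['vfov'])/2)
    return p
def w(p,c): return p['W'][:3,:3]@np.array(c)+p['W'][:3,3]
def px(p,X):
    c=p['W'][:3,:3].T@(np.array(X,float)-p['W'][:3,3]); return np.array([p['cx']+p['f']*c[0]/c[2],p['cy']+p['f']*c[1]/c[2]])
def back(p,u,v,z):
    d=p['W'][:3,:3]@np.array([(u-p['cx'])/p['f'],(v-p['cy'])/p['f'],1]);o=p['W'][:3,3]
    return o+d*(z-o[2])/d[2]
def save(p,name,k=1,box=None):
    im=p['img'][:,:,::-1]
    if box: im=im[box[1]:box[3],box[0]:box[2]]
    cv2.imwrite('pics/'+name,cv2.resize(im,None,fx=k,fy=k,interpolation=cv2.INTER_CUBIC))
E
python3 - <<'E'
from h import *
np.set_printoptions(precision=1,suppress=True)
s=readout.state();print(s,env.grip_point_offset)
ims=[]
for n in ['top','side']:
    p=shot(n);ims.append(p['img'])
    for t in ['knob','sleeve_center','front','empty']:
        for k,r in [('mark',nets.mark_of(p,t)),('look',nets.look_for(p,t))]:
            for q in r[:3]: print(n,t,k,round(q['confidence'],2),w(p,q['point']),px(p,w(p,q['point'])))
im=np.hstack(ims)[:,:,::-1]
cv2.imwrite('pics/a.png',cv2.resize(ims[0][:,:,::-1],(800,600)));cv2.imwrite('pics/b.png',cv2.resize(ims[1][:,:,::-1],(800,600)))
E
```

```text
pics
{'t': 0.0, 'joints': array([-1.3,  0.5,  1.6,  0. ,  1.1, -0.1]), 'qvel': array([ 0.,  0.,  0., -0.,  0.,  0.]), 'tau': array([ -0. , -61.3, -25.8,   0.1,   0. ,  -0. ]), 'eef_pos': array([ 240.9, -576.4,  214.1]), 'tcp_rot': array([-1.6,  0. , -2.7]), 'ft_force': array([-0.2, -0.5, -0.1]), 'moment': array([ 0., -0.,  0.]), 'opening': 1.0028219946732617} 18.8
top knob mark 0.96 [589.  162.9 146.7] [214. 154.]
top knob look 0.64 [579.2 161.1  31.6] [221.  165.8]
top sleeve_center mark 0.75 [489.9 412.3  30.6] [119.4 203.2]
top sleeve_center mark 0.72 [407.5 418.9  27. ] [116.8 236.8]
top sleeve_center mark 0.6 [341.5 225.   26.6] [195.2 263.6]
top sleeve_center look 0.82 [341.8 296.1  52.3] [163.4 264.8]
top sleeve_center look 0.76 [488.7 404.   47.8] [120.1 203.3]
top sleeve_center look 0.58 [531.9 242.   86.8] [183.3 183.3]
top empty mark 0.69 [ 477.3 -329.7    2.5] [420.9 206. ]
top empty look 0.96 [ 519.7 -335.2    6.3] [423.2 188.7]
side knob mark 0.68 [590.4 166.5 140.2] [202.1 212. ]
side knob look 0.92 [574.8 179.   24.9] [208.9 246.5]
side sleeve_center mark 0.91 [409.1 418.7  29.3] [247.7 348.4]
side sleeve_center mark 0.74 [334.3 297.2  25.6] [292.2 307.7]
side sleeve_center mark 0.74 [340.3 230.   34.6] [294.9 280.8]
side sleeve_center look 0.86 [490.6 420.8  40. ] [210.5 337.6]
side sleeve_center look 0.7 [526.2 249.8  75.3] [218.  260.7]
side sleeve_center look 0.59 [335.4 312.9  40.6] [291.1 310.2]
side front mark 0.89 [494.  145.7  60.7] [242.3 234.5]
side front look 0.68 [581.  237.    8.1] [199.7 267.7]
side empty mark 0.56 [ 470.2 -326.6   -1.7] [284.1 144.8]
side empty look 0.6 [ 507.4 -327.5    0.1] [273.6 142.5]
side empty look 0.33 [580.1 238.7   8.2] [199.8 268.3]
```

View pics/a.png

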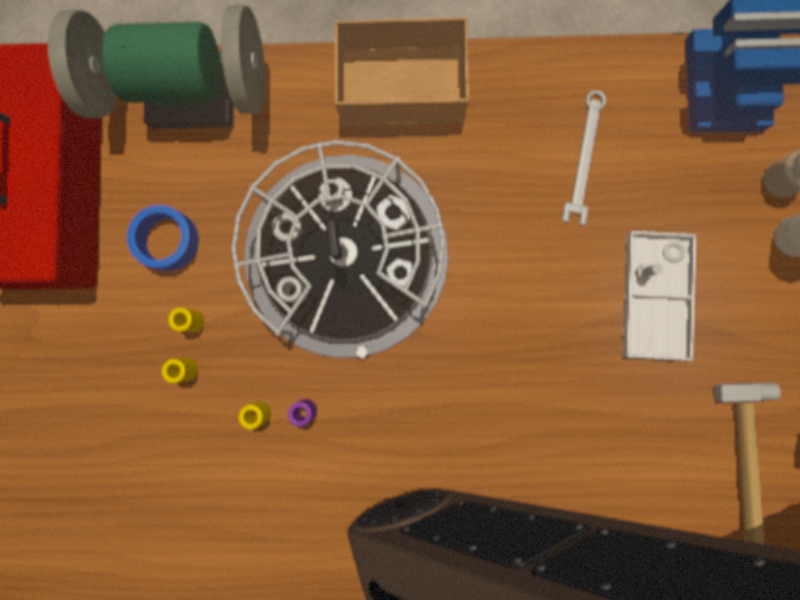

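View pics/b.png

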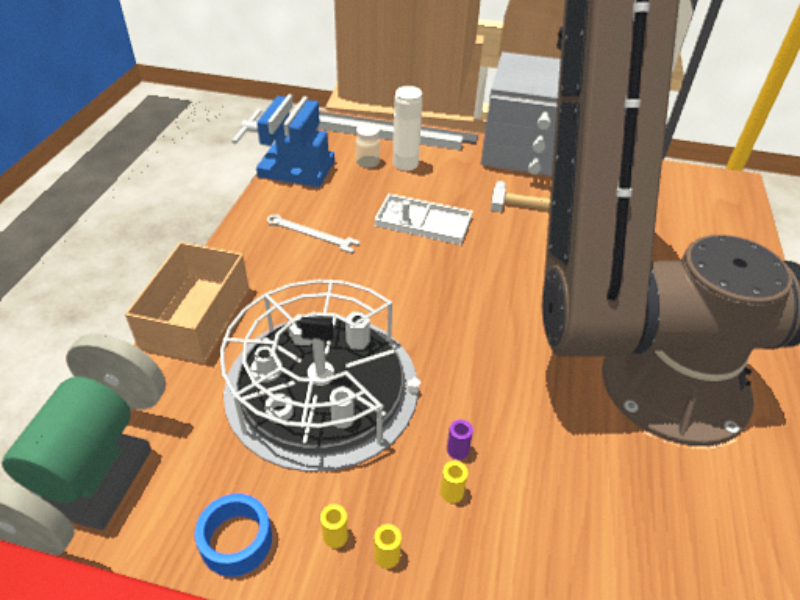

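The top view shows the carousel at about (345,250) with its pointer at (362,351) and the tray at (660,295). Two parts flank the gap: one at (288,288) and one at (400,272). I'll enlarge to tell the sleeve from the hexagonal nut.

Run:
```python
from h import *
np.set_printoptions(precision=1,suppress=True)
p=shot('top');s=shot('side')
a=cv2.resize(p['img'][85:235,145:290],(580,600),interpolation=cv2.INTER_CUBIC)
cv2.imwrite('pics/c.png',cv2.resize(np.hstack([a,cv2.resize(s['img'][175:300,140:275],(648,600),interpolation=cv2.INTER_CUBIC)])[:,:,::-1],(800,391)))
k=.64
print('pointer',back(p,362*k,351*k,20),back(s,414*k,385*k,20))
print('left part top z90',back(p,288*k,288*k,90),back(s,342*k,395*k,90))
print('right part top',back(p,400*k,272*k,90),back(s,357*k,318*k,90))
print('knob', back(p,334*k,240*k,165), p['W'][:3,3], s['W'][:3,3])
for t in [(627,358),(690,358),(692,299),(631,297),(695,234),(630,234)]: print('tray',back(p,t[0]*k,t[1]*k,20))
```

```text
pointer [435.1 136.4  20. ] [434.5 136.6  20. ]
left part top z90 [529.2 239.   90. ] [527.3 237.6  90. ]
right part top [551.  74.  90.] [550.7  76.5  90. ]
knob [586.6 160.9 165. ] [448.4  53.5 967.1] [327.3 798.7 882.5]
tray [ 421.4 -273.9   20. ]
tray [ 420.7 -369.6   20. ]
tray [ 511.7 -376.3   20. ]
tray [ 515.8 -283.2   20. ]
tray [ 613.3 -385.1   20. ]
tray [ 614.7 -285.1   20. ]
```

View pics/c.png

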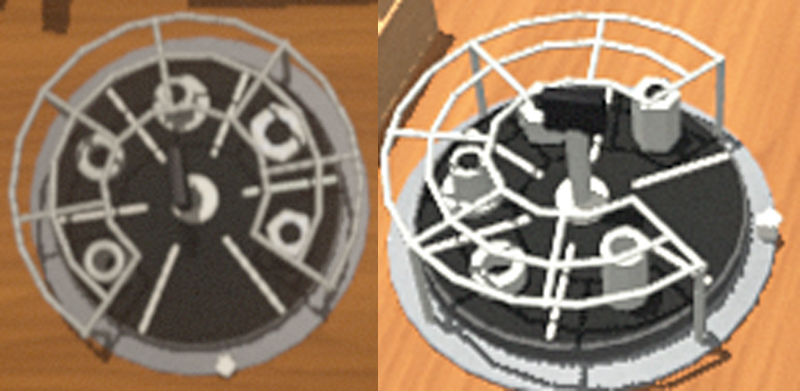

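In the crop the left part at (105,260), and at (625,260) in the side pane, has a smooth round rim and body, so it is the sleeve. The right-hand one at (290,230) has hexagonal faces, so it is the long nut. The others are low or flanged. The sleeve is at about 129° and the pointer at about 190° around the axis (588,163), so the wheel needs roughly +61° CCW.

```bash
cat >> h.py <<'E'
def plan(X,yaw=None,s=None):
    s=s or readout.state();Rm=R.from_euler('xyz',s['tcp_rot'])
    d=Rm.inv().apply(np.array(X,float)-s['eef_pos'])/10
    out='pos '+str(np.round(s['eef_pos'],1))+' shift cm '+str(np.round(d,2))+' rows>=%.1f'%(np.linalg.norm(d)/6.25)
    if yaw is not None:
        q=Rm.inv()*R.from_euler('xyz',[-np.pi/2,0,yaw]); out+=' turn '+str(np.round(q.as_rotvec(degrees=True),2))
    print(out,'rot',np.round(s['tcp_rot'],3))
E
python3 - <<'E'
from h import *
plan([430,-330,330])
plan([588,163,330],-3.1)
p=shot('wrist');print(p['mount'],p['f'])
E
```

```text
pos [ 241.  -576.7  214.7] shift cm [-26.95 -11.54 -15.47] rows>=5.3 rot [-1.571 -0.    -2.746]
pos [ 241.  -576.7  214.7] shift cm [-60.54 -11.54 -54.87] rows>=13.2 turn [-1.00e-02  2.03e+01  0.00e+00] rot [-1.571 -0.    -2.746]
[[ 5.62931392e-04  9.56074715e-01  2.93122537e-01 -8.31584742e+01]
 [ 9.12642054e-04 -2.93122953e-01  9.56074318e-01 -1.69092719e+02]
 [ 9.99999425e-01 -2.70688292e-04 -1.03756210e-03  4.76578028e-02]
 [ 0.00000000e+00  0.00000000e+00  0.00000000e+00  1.00000000e+00]] 312.0659899322235
```

>>> {"api": "apply_moves", "payload": {
  "increments": [
    [[-5, -2.5, -3], [0, 0, 0], 9.5],
    [[-5, -2.5, -3], [0, 0, 0], 9.5],
    [[-5, -2.5, -3], [0, 0, 0], 9.5],
    [[-5, -2, -3], [0, 0, 0], 9.5],
    [[-4.5, -2, -3], [0, 0, 0], 9.5]
  ]
}}

```text
t: 1.68
eef_pos: [409.8, -342.7, 329.8]
tcp_rot: [-1.573, 0.0, -2.752]
ft_force: [0.4, -1.2, 0.6]
opening: 1.001
```

Run:
```python
from h import *
np.set_printoptions(precision=1,suppress=True)
p=shot('wrist')
for q in nets.mark_of(p,'empty')[:2]+nets.look_for(p,'empty')[:2]: print(q['confidence'],w(p,q['point']))
print('proj',px(p,[467,-326,4]))
save(p,'d.png')
plan([588,163,330],-3.1)
```

```text
0.96 [ 470.2 -331.2    2.8]
0.59 [ 521.  -336.7    3.6]
proj [261.9 104.7]
pos [ 410.2 -342.7  330.2] shift cm [-35.8   0.1 -39.9] rows>=8.6 turn [ 0.  20.1 -0.1] rot [-1.6  0.  -2.7]
```

View pics/d.png

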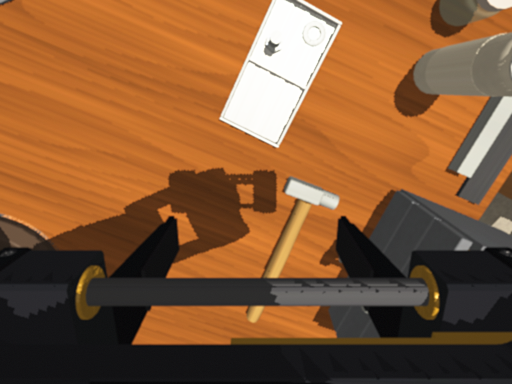

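Wrist picture: the tray is at the top, and its empty compartment is centred near (263,104). That matches the projected (467,-326) well. Next, the carousel.

>>> {"api": "apply_moves", "payload": {
  "increments": [
    [[-4, 0, -4.5], [0, 0, 0], 6],
    [[-4, 0, -4.5], [0, 0, 0], 6],
    [[-4, 0, -4.5], [0, 0, 0], 6],
    [[-4, 0, -4.5], [0, 0, 0], 6],
    [[-4, 0, -4.5], [0, 0, 0], 6]
  ]
}}

```text
t: 2.45
eef_pos: [510.0, -58.3, 327.6]
tcp_rot: [-1.573, -0.002, -2.76]
ft_force: [1.3, -0.5, 0.2]
opening: 0.637
```

>>> {"api": "apply_moves", "payload": {
  "increments": [
    [[-4, 0, -4.5], [0, 0, 0], 6],
    [[-4, 0, -4.5], [0, 0, 0], 6],
    [[-4, 0, -4.5], [0, 0, 0], 6],
    [[-4, 0, -4.5], [0, 0, 0], 6],
    [[0, 0, 0], [0, 10, 0], 6]
  ]
}}

```text
t: 3.08
eef_pos: [595.3, 173.7, 323.4]
tcp_rot: [-1.572, -0.006, -2.94]
ft_force: [-1.0, -1.3, -0.1]
opening: 0.629
```

Run:
```python
from h import *
np.set_printoptions(precision=1,suppress=True)
p=shot('wrist')
for t in ['knob','sleeve_center','front']:
  for k,f in (('mark',nets.mark_of),('look',nets.look_for)):
    for q in f(p,t)[:3]: print(t,k,q['confidence'],w(p,q['point']),px(p,w(p,q['point'])))
save(p,'e.png',1.56)
plan([588,163,330],-3.1)
print(readout.state()['joints'])
```

```text
knob mark 0.6 [587.5 166.4 144.3] [262.3 171. ]
knob look 0.63 [594.7 168.1  29.5] [261.  146.3]
sleeve_center mark 0.97 [406.  427.1  25.6] [ 82.7 226.3]
sleeve_center mark 0.9 [489.  409.8  27.4] [ 95.3 181.1]
sleeve_center mark 0.77 [526.2 238.3  60.2] [204.4 186.4]
sleeve_center look 0.9 [524.3 239.8  80.9] [200.7 192. ]
sleeve_center look 0.66 [488.5 405.6  44.1] [ 92.6 185.2]
sleeve_center look 0.62 [409.2 418.3  40.8] [ 83.3 229.6]
front look 0.7 [650.6 181.8 109.5] [260.  111.1]
pos [594.5 170.3 325.3] shift cm [ 0.8 -0.5  0.6] rows>=0.2 turn [0.  9.3 0.3] rot [-1.6 -0.  -2.9]
[0.2 0.4 1.4 0.  1.3 1.5]
```

View pics/e.png

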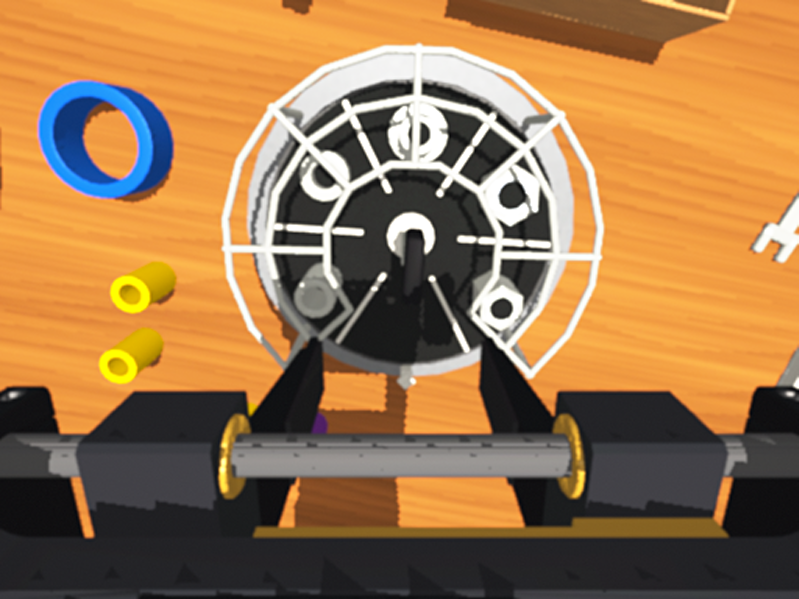

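The picture shows the knob bar at (412,262), nearly along the image vertical. The sleeve is round at (318,295), the hex nut is at (500,308), and the pointer is at (405,380). I'll zoom in on the knob.

Run:
```python
from h import *
np.set_printoptions(precision=2,suppress=True)
p=shot('wrist')
save(p,'f.png',10,(235,135,295,195))
cv2.imwrite('pics/raw.png',p['img'][:,:,::-1]); np.save('W.npy',p['W'])
print(readout.state()['tcp_rot'],readout.state()['eef_pos'],px(p,[588,163,165]))
```

```text
[-1.57 -0.   -2.94] [594.45 170.45 325.4 ] [262.73 174.66]
```

View pics/f.png

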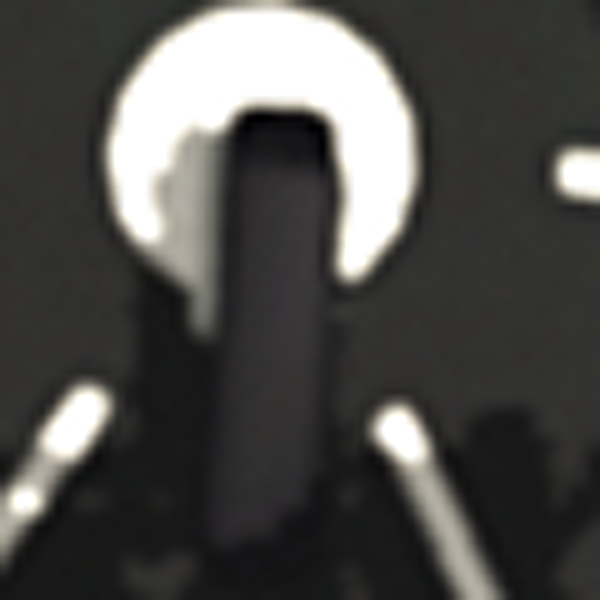

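Run:
```python
from h import *
np.set_printoptions(precision=2,suppress=True)
p=shot('wrist'); b=lambda u,v:back(p,235+u/10,135+v/10,165)
a,c=b(283,165),b(258,540);d=a-c
print(a,c,(a+c)/2,np.linalg.norm(d),th:=np.degrees(np.arctan2(d[1],d[0])))
k=1/1.56
P=back(p,405*k,380*k,20);print('pointer',P)
K=(a+c)/2;print(np.degrees(np.arctan2(P[1]-K[1],P[0]-K[0])))
Z=np.radians(th)-np.pi
plan([K[0],K[1],240],Z);plan([K[0],K[1],130],Z)
```

```text
[613.26 167.88 165.  ] [571.39 161.86 165.  ] [592.33 164.87 165.  ] 42.30303411057351 8.18413375754726
pointer [429.46 132.77  20.  ]
-168.85033110044583
pos [594.4 170.6 325.4] shift cm [0.29 8.54 0.52] rows>=1.4 turn [0.03 3.43 0.24] rot [-1.57 -0.   -2.94]
pos [594.4 170.6 325.4] shift cm [ 0.24 19.54  0.53] rows>=3.1 turn [0.03 3.43 0.24] rot [-1.57 -0.   -2.94]
```

>>> {"api": "apply_moves", "payload": {
  "increments": [
    [[0.65, 4, 0.5], [0, 3.4, 0], 5],
    [[0, 5, 0], [0, 0, 0], 5],
    [[0, 5, 0], [0, 0, 0], 5],
    [[0, 3, 0], [0, 0, 0], 5],
    [[0, 1.5, 0], [0, 0, 0], 5]
  ]
}}

```text
t: 4.15
eef_pos: [589.7, 162.4, 138.4]
tcp_rot: [-1.571, 0.003, -2.998]
ft_force: [-0.3, 0.1, 0.2]
opening: 0.525
```

Run:
```python
from h import *
plan([588.6,164.3,131],np.radians(8.2)-np.pi)
```

```text
pos [589.7 162.4 138.4] shift cm [ 0.09  0.74 -0.2 ] rows>=0.1 turn [ 0.03  0.04 -0.15] rot [-1.571  0.003 -2.998]
```

>>> {"api": "apply_moves", "payload": {
  "increments": [
    [[0.1, 0.7, -0.2], [0, 0, 0], 1],
    [[0, 0, 0], [0, 0, 0], 0.5],
    [[0, 0, 0], [0, 0, 0], 0.5],
    [[0, 0, 0], [0, 0, 0], 0.5],
    [[0, 0, 0], [0, 0, 0], 0.5]
  ]
}}

```text
t: 4.78
eef_pos: [589.7, 164.0, 133.7]
tcp_rot: [-1.571, 0.006, -2.997]
ft_force: [2.2, -3.6, -9.0]
opening: 0.148
```

Run:
```python
from h import *
s=readout.state();print(s['eef_pos'],s['tcp_rot'],s['ft_force'],s['opening']*95,s['joints'])
```

```text
[589.67462262 163.96731908 133.65702564] [-1.57068189  0.00641139 -2.99704751] [ 2.23861597 -3.61649492 -8.9671021 ] 14.018823690344627 [ 1.63437220e-01  5.58785179e-01  1.68107112e+00 -3.01804960e-04
  8.95328289e-01  1.58987672e+00]
```

>>> {"api": "apply_moves", "payload": {
  "increments": [
    [[0, 0, 0], [0, -6, 0], 0.5],
    [[0, 0, 0], [0, -7, 0], 0.5],
    [[0, 0, 0], [0, -7, 0], 0.5],
    [[0, 0, 0], [0, -7, 0], 0.5],
    [[0, 0, 0], [0, -7, 0], 0.5]
  ]
}}

```text
t: 5.4
eef_pos: [589.7, 163.9, 133.6]
tcp_rot: [-1.568, 0.006, -2.388]
ft_force: [1.8, -0.7, -3.2]
opening: 0.145
```

>>> {"api": "apply_moves", "payload": {
  "increments": [
    [[0, 0, 0], [0, -7, 0], 0.5],
    [[0, 0, 0], [0, -7, 0], 0.5],
    [[0, 0, 0], [0, -7, 0], 0.5],
    [[0, 0, 0], [0, -6, 0], 0.5],
    [[0, 0, 0], [0, 0, 0], 0.5]
  ]
}}

```text
t: 6.02
eef_pos: [589.7, 163.9, 133.6]
tcp_rot: [-1.567, 0.005, -1.903]
ft_force: [1.6, -1.8, -2.3]
opening: 0.147
```

Run:
```python
from h import *
np.set_printoptions(precision=1,suppress=True)
for n in ['side','top']:
    p=shot(n)
    for t in ['sleeve_center','front','knob']:
        for q in nets.mark_of(p,t)[:4]: print(n,t,q['confidence'],w(p,q['point']))
    save(p,n+'2.png',4,(140,160,275,300) if n=='side' else (145,85,290,235))
print(readout.state()['tcp_rot'])
```

```text
side sleeve_center 0.94 [408.1 422.   28.8]
side sleeve_center 0.9 [333.  299.6  29.6]
side sleeve_center 0.8 [342.6 229.5  30.7]
side sleeve_center 0.71 [486.4 413.5  26.7]
side front 0.61 [498.  146.9  60.7]
side knob 0.66 [589.6 167.8 140.2]
top sleeve_center 0.68 [408.4 423.1  29.5]
top sleeve_center 0.67 [489.7 409.5  29.4]
top knob 0.34 [ 476.7 -324.9    6.3]
[-1.6  0.  -1.9]
```

View pics/side2.png

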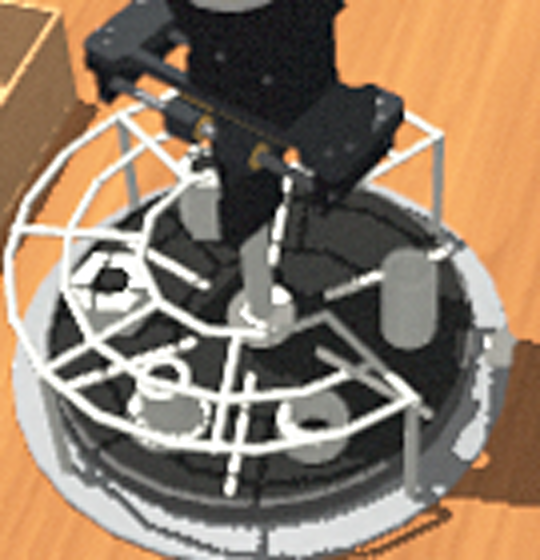

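The round sleeve now stands near the pointer: crop (408,298), pointer (497,347). I'll compute its bearing against the pointer's.

Run:
```python
from h import *
np.set_printoptions(precision=1,suppress=True)
p=shot('side')
S=back(p,140+408/4,160+298/4,60);P=back(p,140+497/4,160+347/4,20);T=back(p,140+408/4,160+261/4,90);print(S,T,P)
for X in (S,T,P,[435,136.5]): print(np.degrees(np.arctan2(X[1]-164.2,X[0]-588.8)),np.hypot(X[1]-164.2,X[0]-588.8))
```

```text
[494.9 145.4  60. ] [496.5 140.2  90. ] [436.  138.2  20. ]
-168.67276381290918 95.80562326405757
-165.4234013315784 95.36626462495971
-170.33565309504544 154.96502481798862
-169.79025289478926 156.27453407385346
```

Sleeve at about -167°, pointer at about -170°. That is close, so I'll release, rise and check from the wrist.

>>> {"api": "apply_moves", "payload": {
  "increments": [
    [[0, 0, 0], [0, 0, 0], 5],
    [[0, 0, 0], [0, 0, 0], 5],
    [[0, -5, 0], [0, 0, 0], 6],
    [[0, -6, 0], [0, 10, 0], 6],
    [[0, -6, 0], [0, 10, 0], 6]
  ]
}}

```text
t: 7.1
eef_pos: [587.6, 163.5, 304.9]
tcp_rot: [-1.574, 0.001, -2.261]
ft_force: [0.7, -0.1, -0.5]
opening: 0.6
```

>>> {"api": "apply_moves", "payload": {
  "increments": [
    [[0, 0, 0], [0, 10, 0], 6],
    [[0, 0, 0], [0, 10, 0], 6],
    [[0, 0, 0], [0, 10, 0], 6],
    [[0, 0, 0], [0, 10, 0], 6],
    [[0, 0, 0], [0, 0, 0], 6]
  ]
}}

```text
t: 7.72
eef_pos: [588.4, 164.0, 312.5]
tcp_rot: [-1.573, 0.011, -2.982]
ft_force: [0.5, -1.0, 0.1]
opening: 0.633
```

Run:
```python
from h import *
np.set_printoptions(precision=1,suppress=True)
p=shot('wrist')
for t in ['knob','sleeve_center','front']:
  for k,f in (('mark',nets.mark_of),('look',nets.look_for)):
    for q in f(p,t)[:3]: print(t,k,q['confidence'],w(p,q['point']),px(p,w(p,q['point'])))
save(p,'g.png',4,(160,100,360,250))
print(px(p,[494,147,90]))
plan([494.6,146.5,250],np.radians(-169.8))
```

```text
knob mark 0.62 [586.8 164.2 146.6] [257.2 170.1]
knob look 0.83 [591.3 165.5  28.3] [257.1 147.7]
sleeve_center mark 0.77 [408.2 425.8  27.5] [ 78.1 234.1]
sleeve_center mark 0.68 [486.6 410.9  26.5] [ 88.3 189.1]
sleeve_center mark 0.57 [490.3 144.2  57.2] [260.4 220.6]
sleeve_center look 0.9 [415.8 419.8  40.2] [ 77.5 233.9]
sleeve_center look 0.83 [497.9 142.7  78. ] [262.5 221.6]
sleeve_center look 0.75 [ 495.1 -284.1    2.7] [510.5 242.8]
[259.  227.3]
pos [588.5 164.  312.2] shift cm [9.6 6.1 0.2] rows>=1.8 turn [ 0.1 -1.  -0.6] rot [-1.6  0.  -3. ]
```

View pics/g.png

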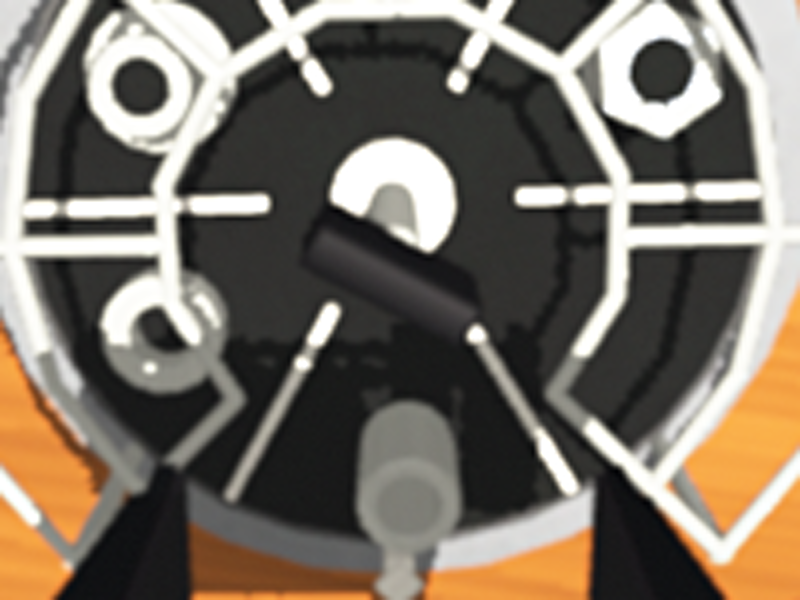

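Run:
```python
from h import *
np.set_printoptions(precision=1,suppress=True)
p=shot('wrist');K=np.array([588.7,164.2])
g=lambda u,v,z:back(p,160+u/4,100+v/4,z)
a=lambda X:(X,np.degrees(np.arctan2(X[1]-K[1],X[0]-K[0])),np.hypot(*(X[:2]-K)))
print('sleeve',a(g(408,498,90)));print('ptr',a(g(400,582,20)))
for u,v in [(232,495),(335,310),(472,335),(572,492)]: print('strip',a(g(u,v,35)))
for u,v in [(237,400),(75,560),(555,395),(725,555)]: print('guard',a(g(u,v,106)))
print('knob end',a(g(330,235,165)),a(g(465,310,165)))
```

```text
sleeve (array([498.8, 143.6,  90. ]), np.float64(-167.1055374204069), np.float64(92.20763222916277))
ptr (array([431.1, 134.9,  20. ]), np.float64(-169.46429318106723), np.float64(160.2902845579014))
strip (array([465.2, 206.7,  35. ]), np.float64(161.01908283414718), np.float64(130.55147370195414))
strip (array([545.3, 178.1,  35. ]), np.float64(162.22390923472452), np.float64(45.61191441899164))
strip (array([543.9, 126.2,  35. ]), np.float64(-139.71631664251152), np.float64(58.75677187519944))
strip (array([487.6,  76.7,  35. ]), np.float64(-139.10638938524323), np.float64(133.6787760007905))
guard (array([530.5, 204.4, 106. ]), np.float64(145.40725148940194), np.float64(70.75615708802468))
guard (array([466. , 250.5, 106. ]), np.float64(144.89314132839047), np.float64(149.98915644604824))
guard (array([548.4, 104.6, 106. ]), np.float64(-124.08315807101536), np.float64(71.99951611380766))
guard (array([502.4,  38.1, 106. ]), np.float64(-124.37399027645178), np.float64(152.83347786553676))
knob end (array([600.9, 181.9, 165. ]), np.float64(55.41675761382497), np.float64(21.486550460828294)) (array([586.7, 143.9, 165. ]), np.float64(-95.67115056965137), np.float64(20.430374092766296))
```

The bay's strips and the guard gap are centred at -169° and -169.6°, with the sleeve at about -167.5°. That is within measuring error, so the wheel is set. Next I go over the sleeve at about (497,143.5).

>>> {"api": "apply_moves", "payload": {
  "increments": [
    [[4.8, 0, 0.3], [0, -1, -0.5], 6.5],
    [[4.5, 0, 0.3], [0, 0, 0], 6.5],
    [[0, 4, 0], [0, 0, 0], 6.5],
    [[0, 5, 0], [0, 0, 0], 6.5],
    [[0, 2, 0], [0, 0, 0], 6.5]
  ]
}}

```text
t: 8.75
eef_pos: [496.1, 142.2, 200.5]
tcp_rot: [-1.573, 0.007, -2.96]
ft_force: [-1.1, 0.6, 0.3]
opening: 0.683
```

Run:
```python
from h import *
np.set_printoptions(precision=1,suppress=True)
p=shot('wrist')
for k,f in (('mark',nets.mark_of),('look',nets.look_for)):
    for q in f(p,'sleeve_center')[:3]: print(k,q['confidence'],w(p,q['point']),px(p,w(p,q['point'])))
save(p,'i.png',1.5)
print(px(p,[497,143.5,90]))
plan([497,143.5,53],np.radians(-169.5))
```

```text
mark 0.97 [405.7 425.4  26.4] [  5.2 197.9]
mark 0.87 [492.6 142.7  54.6] [256.5 175.8]
mark 0.58 [486.2 410.   28.2] [ 14.7 132.3]
look 0.81 [492.1 144.   87.1] [254.9 185. ]
look 0.79 [491.  391.8  33.4] [ 28.3 131.6]
look 0.65 [356.3 298.4   8.7] [118.7 245.9]
[256.3 181.1]
pos [496.9 142.3 202.2] shift cm [ 0.1 14.9 -0.1] rows>=2.4 turn [ 0.1 -0.1 -0.5] rot [-1.6  0.  -3. ]
```

View pics/i.png

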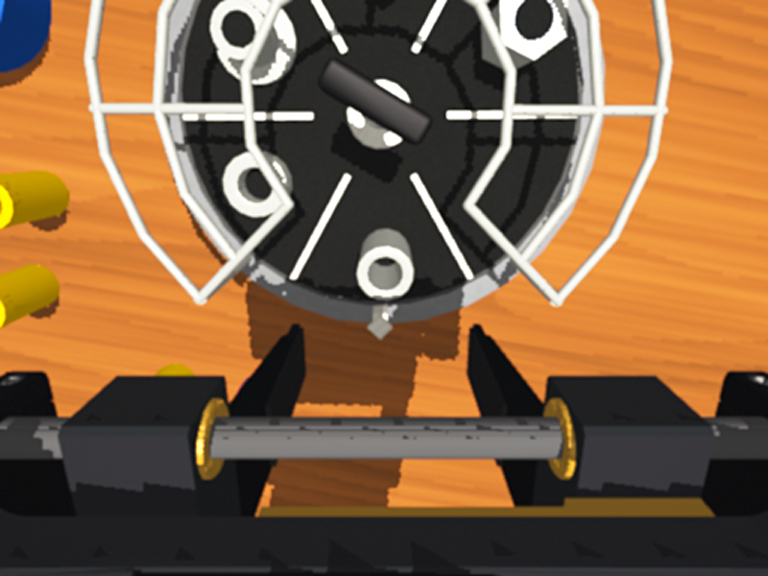

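The round, bored sleeve's top is at (385,270), px (256.7,180), against a predicted (256.3,181). It is aligned with the pointer and centred between the fingers. Descending.

>>> {"api": "apply_moves", "payload": {
  "increments": [
    [[0.1, 4, -0.1], [0, 0, -0.5], 6.5],
    [[0, 4, 0], [0, 0, 0], 6.5],
    [[0, 3, 0], [0, 0, 0], 6.5],
    [[0, 2, 0], [0, 0, 0], 6.5],
    [[0, 1, 0], [0, 0, 0], 6.5]
  ]
}}

```text
t: 9.52
eef_pos: [502.1, 144.5, 65.5]
tcp_rot: [-1.572, 0.013, -2.959]
ft_force: [0.7, 0.6, -0.3]
opening: 0.682
```

>>> {"api": "apply_moves", "payload": {
  "increments": [
    [[0, 0.8, 0], [0, 0, 0], 6.5],
    [[0, 0, 0], [0, 0, 0], 3],
    [[0, 0, 0], [0, 0, 0], 3],
    [[0, 0, 0], [0, 0, 0], 3],
    [[0, 0, 0], [0, 0, 0], 3]
  ]
}}

```text
t: 10.15
eef_pos: [503.8, 144.8, 59.7]
tcp_rot: [-1.572, 0.017, -2.958]
ft_force: [-0.4, -0.2, -2.8]
opening: 0.382
```

Gripped at 36 mm, but the TCP drifted about 6 mm radially inward and is tilted 1°. I'll reopen and centre it.

>>> {"api": "apply_moves", "payload": {
  "increments": [
    [[0, 0, 0], [0, 0, 0], 6],
    [[0, 0, 0], [0, 0, 0], 6],
    [[0.3, 0, 0], [0, 0, -1], 6],
    [[0.3, 0.3, 0], [0, 0, 0], 6],
    [[0, 0, 0], [0, 0, 0], 6]
  ]
}}

```text
t: 10.78
eef_pos: [497.6, 143.7, 56.6]
tcp_rot: [-1.572, -0.002, -2.958]
ft_force: [0.1, 0.5, -0.5]
opening: 0.632
```

Run:
```python
from h import *
plan([497,143.5,54],np.radians(-169.5))
```

```text
pos [497.6 143.7  56.6] shift cm [0.06 0.26 0.01] rows>=0.0 turn [0.08 0.01 0.09] rot [-1.572e+00 -2.000e-03 -2.958e+00]
```

>>> {"api": "apply_moves", "payload": {
  "increments": [
    [[0.1, 0.2, 0], [0, 0, 0], 3],
    [[0, 0, 0], [0, 0, 0], 2.5],
    [[0, 0, 0], [0, 0, 0], 2.5],
    [[0, 0, 0], [0, 0, 0], 2.5],
    [[0, 0, 0], [0, 0, 0], 2.5]
  ]
}}

```text
t: 11.4
eef_pos: [496.5, 143.5, 54.4]
tcp_rot: [-1.572, -0.002, -2.958]
ft_force: [-0.1, -0.9, -0.6]
opening: 0.383
```

>>> {"api": "apply_moves", "payload": {
  "increments": [
    [[0, -2, 0], [0, 0, 0], 2.5],
    [[0, -3, 0], [0, 0, 0], 2.5],
    [[0, -4, 0], [0, 0, 0], 2.5],
    [[0, -5, 0], [0, 0, 0], 2.5],
    [[0, 0, 0], [0, 0, 0], 2.5]
  ]
}}

```text
t: 12.02
eef_pos: [495.9, 143.2, 197.0]
tcp_rot: [-1.572, -0.006, -2.958]
ft_force: [0.2, -0.4, -2.9]
opening: 0.385
```

Run:
```python
from h import *
s=readout.state();print(s['opening']*95,s['ft_force'],s['joints'])
plan([467,-327,200],np.radians(-169.5));
```

```text
36.55872201420646 [ 0.15650124 -0.4476182  -2.85791101] [1.52268895e-01 3.60132769e-01 1.84079905e+00 1.78840397e-03
 9.46559927e-01 1.53869609e+00]
pos [495.9 143.2 197. ] shift cm [11.41 -0.31 45.7 ] rows>=7.5 turn [0.09 0.   0.34] rot [-1.572 -0.006 -2.958]
```

Lifted: 36.6 mm opening, -2.9 N load. Carrying it to the tray.

>>> {"api": "apply_moves", "payload": {
  "increments": [
    [[0.8, 0, 3], [0, 0, 0], 2.5],
    [[1.2, 0, 4.5], [0, 0, 0], 2.5],
    [[1.3, 0, 5], [0, 0, 0], 2.5],
    [[1.3, 0, 5], [0, 0, 0], 2.5],
    [[1.3, 0, 5], [0, 0, 0], 2.5]
  ]
}}

```text
t: 12.65
eef_pos: [476.0, -92.1, 191.2]
tcp_rot: [-1.575, -0.013, -2.952]
ft_force: [0.7, 0.1, -2.7]
opening: 0.383
```

>>> {"api": "apply_moves", "payload": {
  "increments": [
    [[1.3, 0, 5], [0, 0, 0], 2.5],
    [[1.3, 0, 5], [0, 0, 0], 2.5],
    [[1.2, 0, 5], [0, 0, 0], 2.5],
    [[1, 0, 4], [0, 0, 0], 2.5],
    [[0, 0, 0], [0, 0, 0], 2.5]
  ]
}}

```text
t: 13.28
eef_pos: [460.2, -295.9, 182.9]
tcp_rot: [-1.583, -0.02, -2.956]
ft_force: [-0.1, 0.1, -2.8]
opening: 0.381
```

Run:
```python
from h import *
np.set_printoptions(precision=1,suppress=True)
print(readout.state()['opening']*95)
plan([467.5,-327,110],np.radians(-169.5)); plan([467.5,-327,29],np.radians(-169.5))
```

```text
36.2269070323525
pos [ 460.2 -295.9  182.9] shift cm [-0.3  7.2  3.3] rows>=1.3 turn [0.7 0.1 1.2] rot [-1.6 -0.  -3. ]
pos [ 460.2 -295.9  182.9] shift cm [-0.5 15.3  3.4] rows>=2.5 turn [0.7 0.1 1.2] rot [-1.6 -0.  -3. ]
```

>>> {"api": "apply_moves", "payload": {
  "increments": [
    [[-0.3, 1, 3.2], [0.7, 0, 1.2], 2.5],
    [[0, 4, 0], [0, 0, 0], 2.5],
    [[0, 2.5, 0], [0, 0, 0], 2.5],
    [[0, 0, 0], [0, 0, 0], 2.5],
    [[0, 0, 0], [0, 0, 0], 2.5]
  ]
}}

```text
t: 13.9
eef_pos: [467.5, -323.2, 101.5]
tcp_rot: [-1.577, -0.003, -2.956]
ft_force: [0.4, -0.3, -2.9]
opening: 0.381
```

Run:
```python
from h import *
np.set_printoptions(precision=1,suppress=True)
plan([467.5,-327,29],np.radians(-169.5))
p=shot('side');W=shot('wrist')
a=cv2.resize(p['img'][85:165,235:325],(450,400),interpolation=cv2.INTER_CUBIC)
b=cv2.resize(W['img'][60:270,156:346],(362,400),interpolation=cv2.INTER_CUBIC)
cv2.imwrite('pics/j.png',cv2.resize(np.hstack([a,b])[:,:,::-1],(796,392)))
print(px(W,[467.5,-327,4]),px(p,[467.5,-327,4]))
```

```text
pos [ 467.5 -323.2  101.5] shift cm [0.1 7.2 0.4] rows>=1.2 turn [0.3 0.2 0.2] rot [-1.6 -0.  -3. ]
[262.1 186. ] [285.  143.6]
```

View pics/j.png

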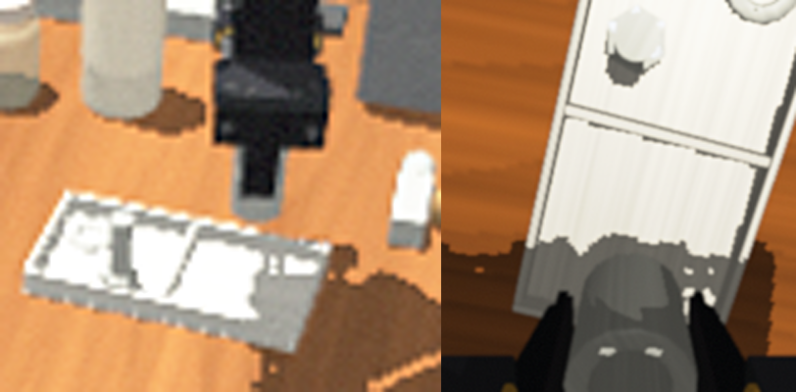

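In the wrist view (right pane) the compartment centre is about (643,235), px (264,186), against a projected (262,186). The sleeve hangs upright above it. Lowering.

>>> {"api": "apply_moves", "payload": {
  "increments": [
    [[0.1, 2, 0.4], [0.3, 0, 0], 2.5],
    [[0, 2, 0], [0, 0, 0], 2.5],
    [[0, 1.5, 0], [0, 0, 0], 2.5],
    [[0, 0.8, 0], [0, 0, 0], 2.5],
    [[0, 0, 0], [0, 0, 0], 2.5]
  ]
}}

```text
t: 14.62
eef_pos: [469.3, -328.6, 41.2]
tcp_rot: [-1.565, 0.002, -2.955]
ft_force: [0.3, 0.2, -2.9]
opening: 0.384
```

>>> {"api": "apply_moves", "payload": {
  "increments": [
    [[0, 0.6, 0], [-0.3, 0, 0], 2.5],
    [[0, 0.3, 0], [0, 0, 0], 2.5],
    [[0, 0.2, 0], [0, 0, 0], 2.5],
    [[0, 0, 0], [0, 0, 0], 2.5],
    [[0, 0, 0], [0, 0, 0], 2.5]
  ]
}}

```text
t: 15.25
eef_pos: [469.9, -329.1, 30.8]
tcp_rot: [-1.569, 0.004, -2.955]
ft_force: [0.1, 0.3, -2.5]
opening: 0.382
```

>>> {"api": "apply_moves", "payload": {
  "increments": [
    [[0, 0.15, 0], [0, 0, 0], 2.5],
    [[0, 0.1, 0], [0, 0, 0], 2.5],
    [[0, 0, 0], [0, 0, 0], 2.5],
    [[0, 0.1, 0], [0, 0, 0], 2.5],
    [[0, 0, 0], [0, 0, 0], 2.5]
  ]
}}

```text
t: 15.88
eef_pos: [470.2, -329.1, 28.7]
tcp_rot: [-1.568, 0.004, -2.955]
ft_force: [0.3, -0.0, -2.4]
opening: 0.386
```

>>> {"api": "apply_moves", "payload": {
  "increments": [
    [[0, 0.15, 0], [0, 0, 0], 2.5],
    [[0, 0.1, 0], [0, 0, 0], 2.5],
    [[0, 0.1, 0], [0, 0, 0], 2.5],
    [[0, 0, 0], [0, 0, 0], 2.5],
    [[0, 0, 0], [0, 0, 0], 2.5]
  ]
}}

```text
t: 16.5
eef_pos: [470.5, -329.3, 28.6]
tcp_rot: [-1.566, 0.006, -2.955]
ft_force: [-0.2, 0.6, -1.0]
opening: 0.384
```

The descent stopped at 28.6, the expected height, with the load coming off, so it is seated. Releasing and rising.

>>> {"api": "apply_moves", "payload": {
  "increments": [
    [[0, 0, 0], [0, 0, 0], 6],
    [[0, 0, 0], [0, 0, 0], 6],
    [[0, -1, 0], [0, 0, 0], 6],
    [[0, -3, 0], [0, 0, 0], 6],
    [[0, -5, 0], [0, 0, 0], 6]
  ]
}}

```text
t: 17.12
eef_pos: [469.1, -328.4, 118.5]
tcp_rot: [-1.57, 0.002, -2.955]
ft_force: [0.2, -0.3, 0.1]
opening: 0.631
```

>>> {"api": "apply_moves", "payload": {
  "increments": [
    [[0, -5, 0], [0, 0, 0], 6],
    [[0, -5, 0], [0, 0, 0], 6],
    [[0, -3, 0], [0, 0, 0], 6],
    [[0, 0, 0], [0, 0, 0], 6],
    [[0, 0, 0], [0, 0, 0], 6]
  ]
}}

```text
t: 17.75
eef_pos: [468.6, -328.2, 259.0]
tcp_rot: [-1.564, 0.007, -2.955]
ft_force: [-0.2, 0.4, -0.3]
opening: 0.634
```

Run:
```python
from h import *
np.set_printoptions(precision=1,suppress=True)
p=shot('side');W=shot('wrist')
for n,c in (('side',p),('wrist',W)):
    for q in nets.mark_of(c,'sleeve_center')[:3]: print(n,q['confidence'],w(c,q['point']))
a=cv2.resize(p['img'][85:165,235:325],(450,400),interpolation=cv2.INTER_CUBIC)
b=cv2.resize(W['img'][60:270,156:346],(362,400),interpolation=cv2.INTER_CUBIC)
cv2.imwrite('pics/k.png',cv2.resize(np.hstack([a,b])[:,:,::-1],(796,392)))
```

```text
side 0.93 [335.2 298.2  27. ]
side 0.87 [406.5 421.8  28.1]
side 0.69 [ 467.7 -329.3   31.1]
wrist 0.56 [ 466.1 -329.3   34.9]
```

View pics/k.png

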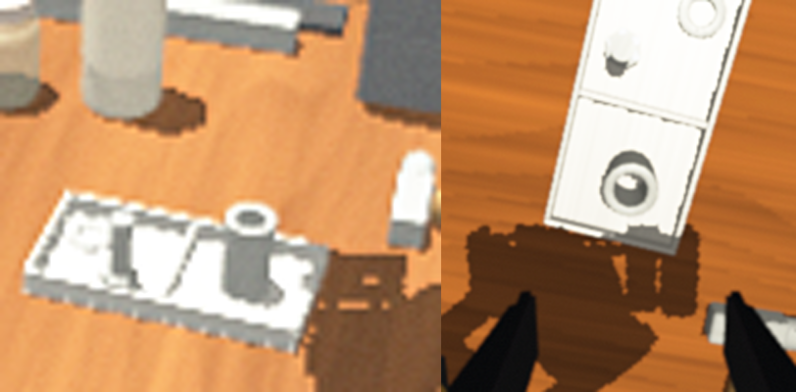

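The sleeve stands upright at (250,250) in the side pane and (630,185) in the wrist pane. It is near the middle of the empty compartment, and the gripper is clear of everything.

```bash
python3 -c "
from cell import env
print(env.job_done())"
```

```text
the job is handed in; nothing more can be done
None
```

The sleeve now stands upright near the middle of the tray's empty compartment, and I handed the job in at about 18 s of the 54 s allowed. I turned the carousel about 62° by the knob, released it, gripped the sleeve in the front gap and lifted it straight out. Then I carried it over and set it down.

- **Final checks:** the side and wrist pictures both show the sleeve upright. Both put its centre at about (467, -329, 33), against a compartment centre of about (468, -327). The gripper was clear and read about 0 N. The bolt and washer were still in the other compartment.
- **Turn accuracy:** estimates disagreed slightly. The bay strips sat within about 1° of the pointer, while most sleeve estimates were 1–2.5° off and one 4°. I took this as measuring error and did not correct it.
- **Regrasp:** the first grip on the sleeve was about 6 mm off centre on the pads. I reopened, centred the gripper and gripped again before lifting.

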